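Bring the pressing slide up to its preload mark from one side

TASK

Draw the pressing slide back by its black handle until the blue sled's rear edge is behind the white start line, then push it slowly forward until its sprung pusher holds the lamp reflector against the steel end stop at the set mark: the red collar just meeting the barrel, a light push of about 6 N and never over 12 N. Come up to the mark from this one side only, so that the drive's play is left taken up forward when you let go of the handle; if you go too far, start again from behind the line. Do not touch or tip the reflector, and leave the other things on the bench alone.

Things in the scene. Friction and masses are not known exactly. Their poses are not given: they have to be found in the camera images.
- jig: Grey base plate of the pressing jig, 310 x 100 x 12 mm, fixed to the bench. Its origin is on the bench, its x axis points along the slide in the push direction (forward, to the reflector and end stop), z up. The plate reaches from 140 mm behind to 170 mm ahead of the origin. Two steel side rails, 8 mm high and 54 mm apart, guide the reflector.
- grip (a point): Centre of the upright black handle with a yellow band, standing on the blue sled: 12 mm thick along the slide, 28 mm wide across it, 44 mm high; this point is half-way up, 56 mm above the bench. Sled deck (34 mm above the bench) extends about 30 mm before and behind it. It moves only along the jig's x axis. Nothing else within 60 mm of it, along the slide, is higher than the deck.
- sled (a joint): Position of the blue sled (60 x 50 x 22 mm, on the grey plate) along the jig's x axis, m: 0 at its rear end stop, growing forward to 0.115. Its rear edge is on the white start line at 0.014; smaller is behind the line. A steady drag of about 9 N resists the sled in both directions and holds it where it is left. The pusher stays clear of the reflector while the value is below 0.052.
- play (a joint): Position of the handle within the worn drive (backlash), m: 0 = handle at the rear end of its slot (pulls the sled back), 0.010 = at the forward end, play taken up forward (pushes the sled forward). Between the ends the handle slides almost freely (0.5 N) and the sled stays put.
- reflector_rim (a point): Centre of the rim of the loose silver lamp reflector (60 g, stands mouth down on the plate between the rails; rim 50 mm across and 14 mm high, 44 mm high in all); this point is 7 mm above the plate, 19 mm above the bench. At the start there may be a gap of some millimetres between it and the end stop, which closes as it is pushed (less than 1 N).
- reflector: The same lamp reflector; origin at the centre of its underside, z up. It is pressed by the sprung pusher in the steel barrel at the sled's front (the barrel stands out up to 6 mm more or less each time): spring 1.5 N per mm, no preload, stroke 10 mm. The pusher's red collar stands 4 mm ahead of the barrel mouth when free, so it meets the mouth at 6 N.
- stop: Steel end stop clamped across the jig ahead of the reflector, 20 mm along the slide, 64 mm across, 26 mm high; origin at the centre of its underside. Fixed, but clamped a little differently each time.
- spare: Bystander: a spare silver lamp reflector, 50 mm across, 44 mm high, on the bench beyond the jig. Origin at the centre of its underside.
- ceramic_base: Bystander: a white ceramic lamp base, 26 mm across, 26 mm high, on the bench beyond the jig. Origin at the centre of its underside.
- bowl: Bystander: steel bowl, 110 mm across, 50 mm high, past the end-stop end of the jig. Origin at the centre of its underside.
- flask: Bystander: pink vacuum flask, 72 mm across, 236 mm high, at the far right of the bench. Origin at the centre of its underside.
Mind the look-alikes: they are no part of the job. Leave any brown or green look-alike of the reflector alone.

How it is judged (in metres and radians):
On the way, in this order (a step that is already met when the one before it is completed fails the run):
1. the sled is drawn back behind the white start line (value of joint sled below 0.014 m), for 0.1 s.
2. the play is taken up forward and the pusher presses the reflector against the end stop (contact force between reflector and stop above 3.5 N and value of joint play above 0.007 m), for 0.2 s.
At the end, for the whole second after the job is handed in: The reflector stands upright and at rest against the end stop, pressed on it by the sprung pusher with 3.8 to 8.2 N; the sled stays put, and the handle has been left with its play taken up forward (joint play above 7 mm of 10) (contact force between reflector and stop between 3.8 and 8.2 N and value of joint play above 0.007 m and angle between reflector's own z axis and vertical below 0.1 rad and linear speed of reflector below 0.01 m/s); the robot touches nothing.
It fails at once if the reflector is pressed against the end stop with more than 12 N (contact force between reflector and stop above 12 N).
It fails at once if the reflector is tipped (angle between reflector's own z axis and vertical above 0.3 rad).
It fails at once if the robot touches the reflector (contact force between any of the arm, the fingers and reflector above 0.5 N).
It fails at once if another thing on the bench (spare reflector, ceramic base, bowl, flask) is moved more than 15 mm (distance of any of spare, ceramic_base, bowl, flask from where it was at the start of the episode above 0.015 m).
It also fails if it takes over 45 s, if anything falls off the work surface, if the arm or the gripper's body presses on something with over 40 N, if the wrist force passes 120 N, or if a joint passes its speed limit or range.

ROBOT

A 6-joint arm with a two-finger parallel gripper is mounted at the origin on the work surface. World frame = base frame: x ahead of the robot, y to its left, z up, the work surface at z = 0. Lengths are in mm, angles in rad, forces in N, time in s.
With the tool pointing down it reaches from about 350 to 775 mm from the base axis. Payload 7.3 kg.
Tool frame: the origin (TCP) lies on the centre line of the jaws, within the pads' length; the fingertips stand 22 mm ahead of it and the grasp point (between the pads) lies 3 mm ahead of it; z points along the fingers, y is the direction in which the jaws open and shut (so a half turn about z gives the same grasp; the last joint's range is limited). The gripper opens to 92 mm and grips with 3 to 60 N. Pads are 19 mm wide; open, the fingers measure 130 mm over their backs; the gripper's body (75 mm by 190 mm) begins 47 mm behind the grasp point.
Start: joints at [1.143, 0.342, 1.524, -0, 1.275, -0.146], TCP at [145.979, 504.314, 248.741] pointing down, gripper open.
Joint ranges: [-2.53, 2.53], [-0.77, 2.02], [0.04, 2.7], [-1, 4.14], [0.28, 2.66], [-3.11, 3.11]. Speed limits (rad/s): [2.57, 2.57, 3.14, 3.14, 3.14, 3.14].

INTERFACE

Orientations are given as [roll, pitch, yaw] about the fixed x, y, z axes, in that order (R = Rz(yaw) Ry(pitch) Rx(roll)).
In Python, from plant import bot gives the robot as it stands.
- The arm moves only by the tool play_rows, never from a script. Its argument "moves" is one flat list of numbers, 5 for each row, row after row: the closure in counts, from 0 (fully open) to 255 (shut), then the shift along the tool's x, y, z in mm, then the turn about the tool's z in degrees. A call has 1 to 8 rows; each row is the pose to reach, as a shift and turn from the pose commanded when the call began, along the tool's axes at that moment; what a row does not reach only later rows make up. A row lasts 1/12 s, in which the tool goes at most 41.7 mm and 7.16 degrees, less where a joint would pass 70% of its speed; a pose out of reach is approached as far as the arm can. A call with a gripper value outside its range is refused whole. The fingers move at their own pace and stop on an object; the grip force is fixed at half the most. Time passes only in rows, so rows that repeat a pose let the fingers close. It gives the time, the measured TCP pose, the force and the opening at its end, in the units of the state.
- bot.get_obs(): the state, without advancing time (a new reading comes with each control period).
- bot.capture(name): name is "side" or "top" or "wrist"; returns a dict with "color" (400x640x3 uint8, red, green, blue), "fx", "fy", "cx", "cy" (pixels), "world_to_cam" (4x4, takes a point from world to camera coordinates); the wrist camera has in their place "T_tool_cam" (4x4, takes a point from camera to tool coordinates, whose origin is the TCP and whose axes are the flange's). Camera axes: x right, y down, z forward; pixel columns grow to the right and rows downward; lengths in mm; the calibration is good to about 2 mm. A picture is of the moment at which its call begins: read the wrist's pose just before it. There is no depth.
- bot.close_job(): hands the job in, once; it reports no verdict.
The state is a dict: "time": time; "joint_positions": joint angles; "dq": joint speeds; "tau": joint torques, N m; "tool_pos": TCP position; "tcp_rot": TCP orientation; "contact_force": force on the tool from outside, world axes, zero at the start; "moment": the same for the moment, N m; "grip_width": finger opening in mm.
Only numpy, scipy, OpenCV 4.12 (cv2) and the standard library are available. Lean on these libraries where they do the work, as an engineer would, in place of code of your own. Each camera call takes 0.05 s, during which the arm holds its last target.

## Working session

There is one attempt and no reset: what is moved stays moved. The work goes in short steps, Python scripts to look and compute and a tool call to move; the robot and the scene stay as the last step left them, time stands still between calls to the robot, and variables do not carry over. Pictures are saved under pics/ and viewed, and the job is handed in when it is done.

Besides the shell and the picture viewer there is one more tool, called after "Call:" by a JSON object that holds its "op" and its "data". play_rows: Moves the arm, as the interface text tells. Its arguments: {"type":"object","properties":{"moves":{"type":"array","items":{"type":"number"}}},"required":["moves"]}

```bash
mkdir -p pics; cat > h.py <<'E'
import numpy as np, cv2, json
from plant import bot
def cap(n,fn,crop=None,s=1):
    o=bot.get_obs(); c=bot.capture(n); im=cv2.cvtColor(c["color"],cv2.COLOR_RGB2BGR)
    if crop: im=im[crop[1]:crop[3],crop[0]:crop[2]]
    if s!=1: im=cv2.resize(im,None,fx=s,fy=s,interpolation=cv2.INTER_CUBIC)
    cv2.imwrite("pics/"+fn,im); return o,c
def ray(c,u,v,z):
    W=np.array(c["world_to_cam"]);R=W[:3,:3];t=W[:3,3];C=-R.T@t
    d=R.T@np.array([(u-c["cx"])/c["fx"],(v-c["cy"])/c["fy"],1]); return C+d*(z-C[2])/d[2]
def proj(c,p):
    W=np.array(c["world_to_cam"]);q=W[:3,:3]@np.array(p)+W[:3,3]
    return np.array([c["fx"]*q[0]/q[2]+c["cx"],c["fy"]*q[1]/q[2]+c["cy"]]),q[2]
E
python3 - <<'E'
from h import *
o,c=cap("top","top1.png"); o,d=cap("side","side1.png"); o,w=cap("wrist","wr1.png")
print(o); 
for x in (c,d): print(x["fx"],x["cx"],np.round(x["world_to_cam"],3).tolist())
print(w["fx"],np.round(w["T_tool_cam"],3).tolist())
E
```

```text
{'time': 0.1, 'joint_positions': array([ 1.14300619e+00,  3.42650222e-01,  1.52491505e+00,  2.55146253e-05,
        1.27542906e+00, -1.45989307e-01]), 'dq': array([-0.00090774, -0.00068514,  0.0001337 ,  0.00134115, -0.00179844,
       -0.0021512 ]), 'tau': array([-2.19267258e-05, -4.32003808e+01, -2.44695354e+01,  7.18491711e-02,
        5.25767764e-02, -4.33873311e-05]), 'tool_pos': array([145.81956365, 503.99091702, 248.11816527]), 'tcp_rot': array([-3.14020943e+00, -2.28043880e-04,  2.85978422e+00]), 'contact_force': array([-0.52402147,  0.61188816, -0.53042153]), 'moment': array([-0.01933982,  0.01906243,  0.07332661]), 'grip_width': 92.08014579915238}
383.34943068026433 321.05809907872526 [[0.024, -1.0, -0.015, -14.122], [-0.997, -0.023, -0.07, 592.35], [0.069, 0.017, -0.997, 837.354], [0.0, 0.0, 0.0, 1.0]]
514.8820100325495 320.60294431137595 [[-0.935, -0.353, 0.019, 551.833], [-0.201, 0.489, -0.849, 177.72], [0.291, -0.798, -0.528, 976.095], [0.0, 0.0, 0.0, 1.0]]
306.9708125798681 [[-0.0, -0.963, -0.269, 72.814], [1.0, -0.0, -0.0, 1.143], [0.0, -0.269, 0.963, -135.502], [0.0, 0.0, 0.0, 1.0]]
```

View pics/top1.png

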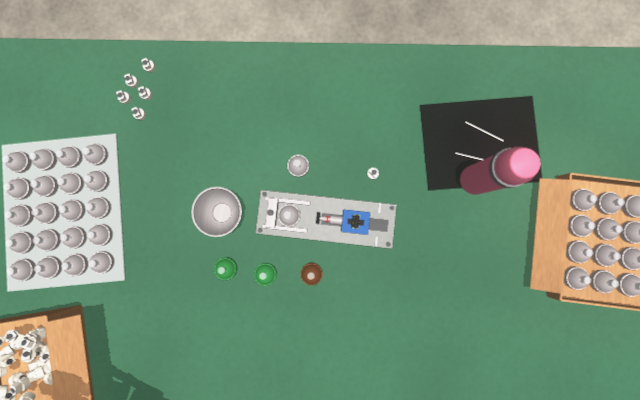

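View pics/side1.png

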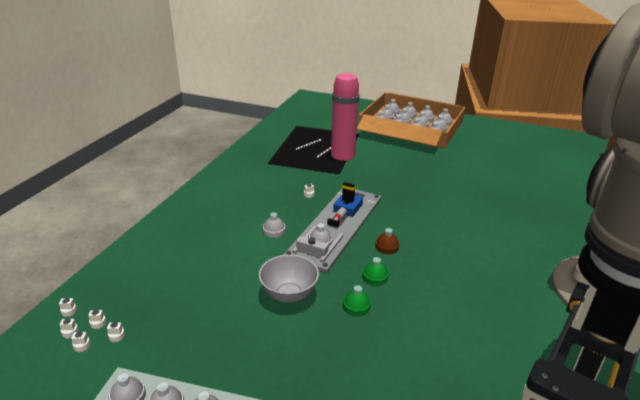

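View pics/wr1.png

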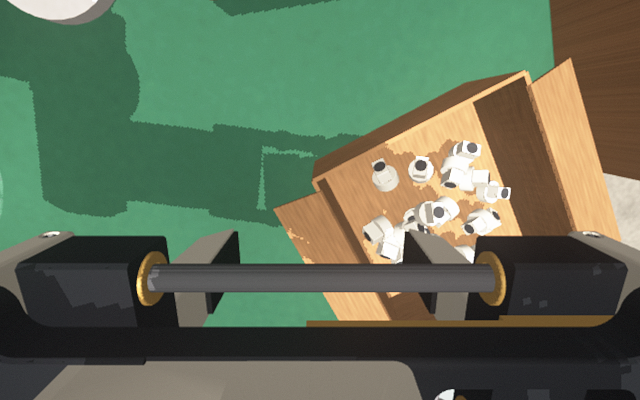

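```bash
python3 - <<'E'
from h import *
o,c=cap("top","top2.png",(250,180,410,255),5)
o,d=cap("side","side2.png",(270,170,400,275),6)
E
```

```text
(no output)
```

View pics/top2.png

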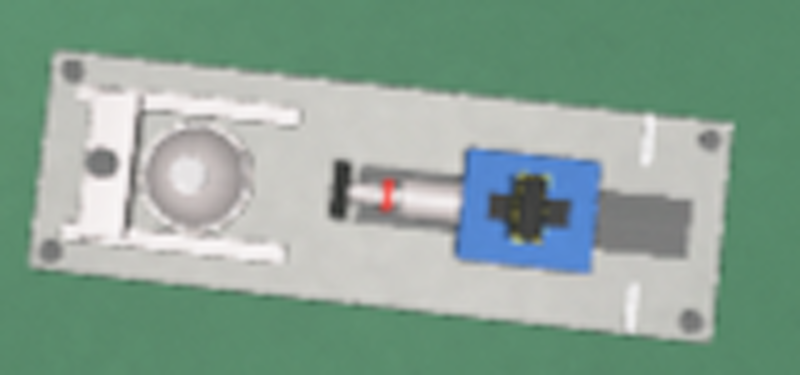

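View pics/side2.png

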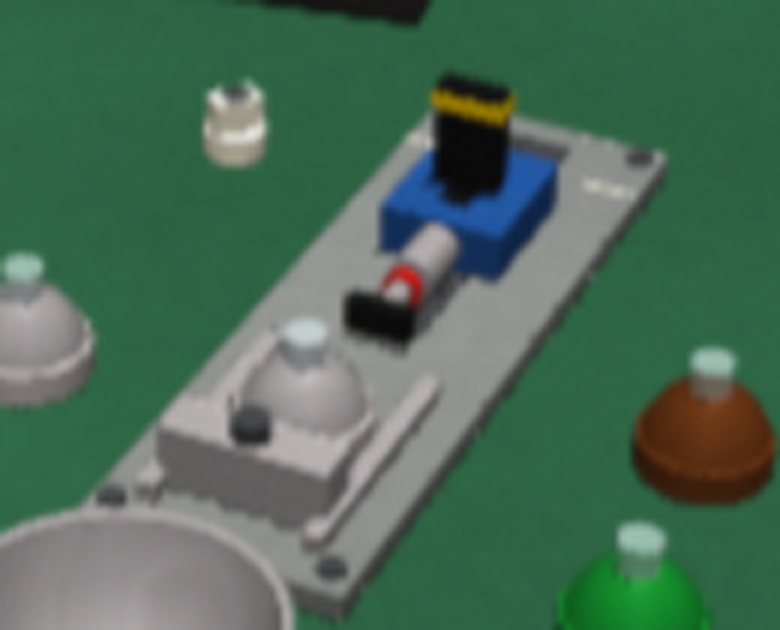

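```bash
python3 - <<'E'
from h import *
o,c=cap("top","t.png"); o,d=cap("side","t2.png")
f=lambda u,v:(250+u/5,180+v/5); g=lambda u,v:(270+u/6,170+v/6)
P=[ray(c,*f(u,v),12) for u,v in [(55,52),(735,123),(712,342),(30,267)]]
P=np.array(P);print(P.round(1), np.linalg.norm(P-np.roll(P,1,0),axis=1))
fw=(P[0]+P[3]-P[1]-P[2]);fw/=np.linalg.norm(fw);print("fw",fw,np.arctan2(fw[1],fw[0]))
org=P.mean(0)-fw*15;print("origin",org)
l=np.array([-fw[1],fw[0],0])
def rel(p):
    q=p-org;return np.round([q@fw,q@l,p[2]],1)
print("handle top(top cam)",[ (rel(ray(c,*f(u,v),78)),ray(c,*f(u,v),78)) for u,v in [(530,208)]])
print("sled corners top",[rel(ray(c,*f(u,v),34)) for u,v in [(468,150),(600,160),(592,272),(457,258)]])
print("line",[rel(ray(c,*f(u,v),12)) for u,v in [(648,140),(632,308)]])
print("refl",rel(ray(c,*f(196,180),19)),"stop rear",[rel(ray(c,*f(u,v),38)) for u,v in [(138,95),(128,240),(95,90),(82,238)]], "black pad front",[rel(ray(c,*f(u,v),34)) for u,v in [(333,160),(331,215)]])
print("side: handle top",[rel(ray(d,*g(u,v),78)) for u,v in [(445,73),(512,90)]],ray(d,*g(478,83),78))
print("side corners",[ray(d,*g(u,v),12) for u,v in [(662,158)]])
E
```

```text
[[ 616.8  137.1   12. ]
 [ 591.7 -171.1   12. ]
 [ 493.3 -161.9   12. ]
 [ 519.3  144.9   12. ]] [ 97.84371235 309.15298641  98.76164869 307.87499532]
fw [0.08276174 0.99656936 0.        ] 1.4879398147182183
origin [554.03814701 -27.69021114  12.        ]
handle top(top cam) [(array([-47.1,   0.3,  78. ]), array([549.85063235, -74.57530732,  78.        ]))]
sled corners top [array([-20.7, -23.3,  34. ]), array([-78.7, -25.1,  34. ]), array([-80.,  24.,  34.]), array([-20.8,  24.3,  34. ])]
line [array([-101.6,  -37.6,   12. ]), array([-101.8,   38.2,   12. ])]
refl [98.4  2.2 19. ] stop rear [array([126. , -31.8,  38. ]), array([123.1,  31.8,  38. ]), array([145.1, -32. ,  38. ]), array([143.2,  33.1,  38. ])] black pad front [array([ 37.9, -12.7,  34. ]), array([36.1, 11.5, 34. ])]
side: handle top [array([-49.2, -14.2,  78. ]), array([-49. ,  13.1,  78. ])] [550.31845276 -75.48679635  78.        ]
side corners [array([ 495.6701046 , -156.48947995,   12.        ])]
```

Call:
{"op": "play_rows", "data": {"moves": [0, -30, -24, 0, -3, 0, -61, -49, 0, -7, 0, -92, -74, 0, -11.4, 0, -122, -99, 0, -11.4, 0, -153, -124, 0, -11.4, 0, -184, -149, 0, -11.4, 0, -214, -173, 0, -11.4, 0, -245, -198, 0, -11.4]}}

```text
time: 1.02
tool_pos: [326.9, 244.4, 249.0]
tcp_rot: [3.141, 0.001, 3.059]
contact_force: [1.0, -0.3, 0.4]
grip_width: 91.8
```

```bash
cat >> h.py <<'E'
FW=np.array([.0828,.9966,0])
def todelta(tgt):
    o=bot.get_obs(); y=o["tcp_rot"][2]; D=np.array(tgt)-o["tool_pos"]
    print("t",o["time"],"pos",o["tool_pos"].round(1),"rot",o["tcp_rot"].round(4),"F",o["contact_force"].round(2),"w",o["grip_width"])
    print("tool delta",(D[:2]@[np.cos(y),np.sin(y)]).round(1),(D[:2]@[np.sin(y),-np.cos(y)]).round(1),(-D[2]).round(1))
E
python3 -c "
from h import *
todelta([550,-75,170])"
```

```text
t 1.0167 pos [326.9 244.4 249. ] rot [3.1410e+00 7.0000e-04 3.0591e+00] F [ 1.01 -0.28  0.39] w 91.77397030578834
tool delta -248.7 -299.9 79.0
```

Call:
{"op": "play_rows", "data": {"moves": [0, -30, -36, 0, 0, 0, -60, -72, 0, 0, 0, -90, -108, 0, 0, 0, -120, -144, 0, 0, 0, -150, -180, 0, 0, 0, -180, -216, 0, 0, 0, -210, -252, 0, 0, 0, -238, -285, 0, 0]}}

```text
time: 1.68
tool_pos: [518.7, -28.8, 248.8]
tcp_rot: [3.141, 0.0, 3.058]
contact_force: [0.9, 0.7, 1.9]
grip_width: 92.1
```

Call:
{"op": "play_rows", "data": {"moves": [0, -10, -15, 25, 0, 0, -10, -15, 50, 0, 0, -10, -15, 70, 0, 0, -10, -15, 79, 0, 0, -10, -15, 79, 0]}}

```text
time: 2.1
tool_pos: [525.4, -42.3, 167.7]
tcp_rot: [3.141, -0.004, 3.059]
contact_force: [-0.3, 0.1, -0.7]
grip_width: 91.5
```

```bash
python3 -c "
from h import *
todelta([550,-75,63])
cap('wrist','wr2.png')"
```

```text
t 2.1 pos [525.4 -42.3 167.7] rot [ 3.1409 -0.0044  3.0586] F [-0.33  0.1  -0.71] w 91.47147919689773
tool delta -27.2 -30.5 104.7
```

View pics/wr2.png

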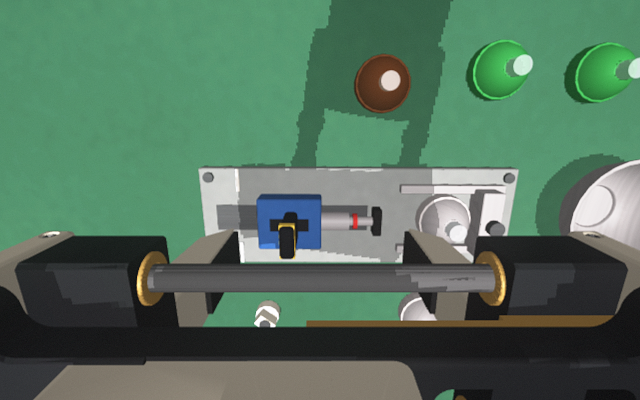

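```bash
cat >> h.py <<'E'
from scipy.spatial.transform import Rotation as Rn
def wfix(o,w):
    T=np.eye(4);T[:3,:3]=Rn.from_euler("xyz",o["tcp_rot"]).as_matrix();T[:3,3]=o["tool_pos"]
    w["world_to_cam"]=np.linalg.inv(T@np.array(w["T_tool_cam"]));return w
E
python3 -c "
from h import *
o,w=cap('wrist','wr3.png',(190,150,530,270),2.3)
wfix(o,w)
for z in (34,56,78): print(z,proj(w,[550,-75,z])[0])
"
```

```text
34 [286.9970534  221.89729648]
56 [284.30527821 230.59817565]
78 [281.14799297 240.80376689]
```

View pics/wr3.png

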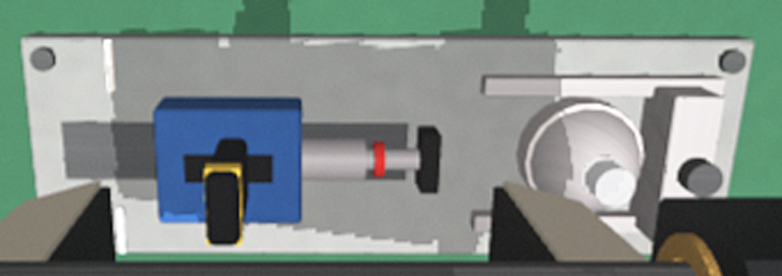

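Call:
{"op": "play_rows", "data": {"moves": [0, -15, -15, 10, 0, 60, -27, -28, 30, 0, 90, -27, -28, 55, 0, 90, -27, -28, 80, 0, 90, -27, -28, 100, 0, 90, -27, -28, 105, 0, 90, -27, -28, 105, 0]}}

```text
time: 2.78
tool_pos: [551.3, -72.4, 64.8]
tcp_rot: [3.141, -0.001, 3.059]
contact_force: [-0.2, -0.7, 0.2]
grip_width: 60.3
```

```bash
python3 -c "
from h import *
todelta([550,-73,63])
o,w=cap('wrist','wr4.png')
cap('side','s4.png',(270,100,430,240),5)"
```

```text
t 2.7833 pos [551.3 -72.4  64.8] rot [ 3.1414e+00 -6.0000e-04  3.0593e+00] F [-0.25 -0.65  0.23] w 60.25082219120733
tool delta 1.2 -0.7 1.8
```

View pics/wr4.png

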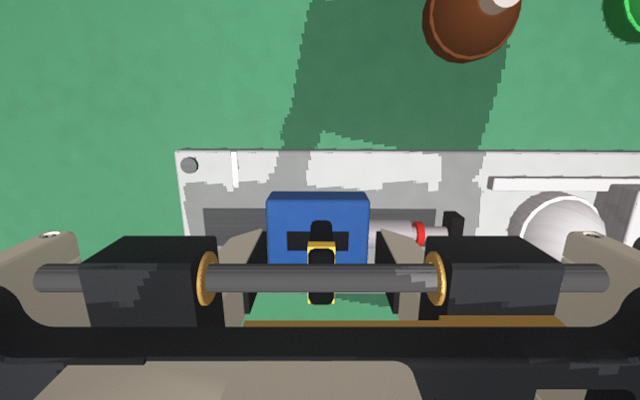

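View pics/s4.png

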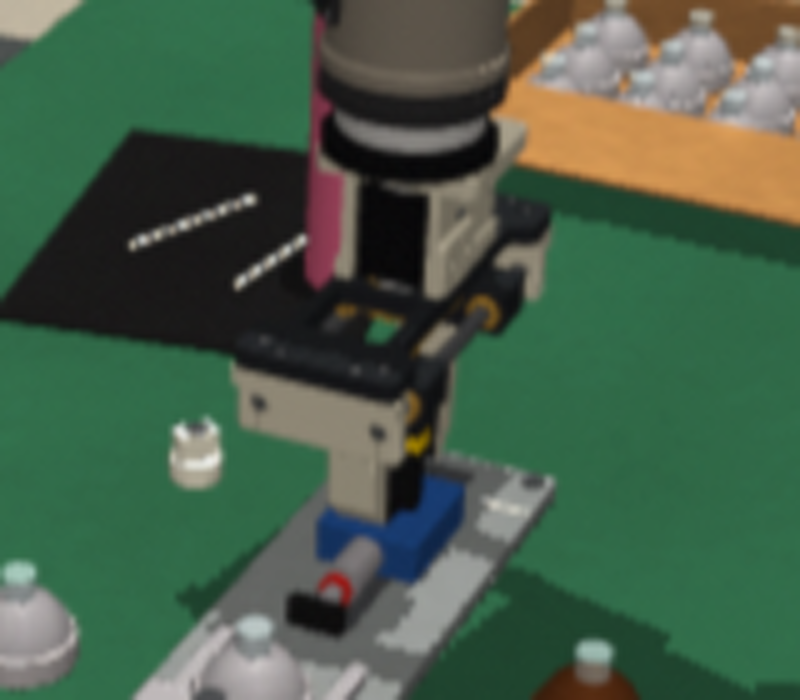

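Call:
{"op": "play_rows", "data": {"moves": [255, 0, 0, 0, 0, 255, 0, 0, 0, 0, 255, 0, 0, 0, 0, 255, 0, 0, 0, 0, 255, 0, 0, 0, 0, 255, 0, 0, 0, 0]}}

```text
time: 3.38
tool_pos: [551.3, -72.6, 64.9]
tcp_rot: [3.142, 0.0, 3.059]
contact_force: [0.1, 0.1, -0.5]
grip_width: 24.0
```

Call:
{"op": "play_rows", "data": {"moves": [255, 0, 0, 0, 0, 255, 0, 0, 0, 0, 255, 0, 0, 0, 0]}}

```text
time: 3.63
tool_pos: [551.2, -72.6, 64.7]
tcp_rot: [3.141, -0.0, 3.059]
contact_force: [-0.1, -0.1, 1.0]
grip_width: 12.0
```

Call:
{"op": "play_rows", "data": {"moves": [255, 0, -4, 0, 0, 255, 0, -8, 0, 0, 255, 0, -12, 0, 0, 255, 0, -16, 0, 0, 255, 0, -20, 0, 0, 255, 0, -24, 0, 0, 255, 0, -28, 0, 0, 255, 0, -28, 0, 0]}}

```text
time: 4.3
tool_pos: [548.8, -100.0, 64.7]
tcp_rot: [3.14, -0.0, 3.058]
contact_force: [1.2, 6.4, 0.8]
grip_width: 11.7
```

```bash
python3 -c "
from h import *
todelta([550,-73,63])
o,w=cap('wrist','wr5.png',(150,130,550,320),2)"
```

```text
t 4.3 pos [ 548.8 -100.    64.7] rot [ 3.1395e+00 -3.0000e-04  3.0580e+00] F [1.16 6.38 0.85] w 11.689388555011945
tool delta 1.1 27.0 1.7
```

View pics/wr5.png

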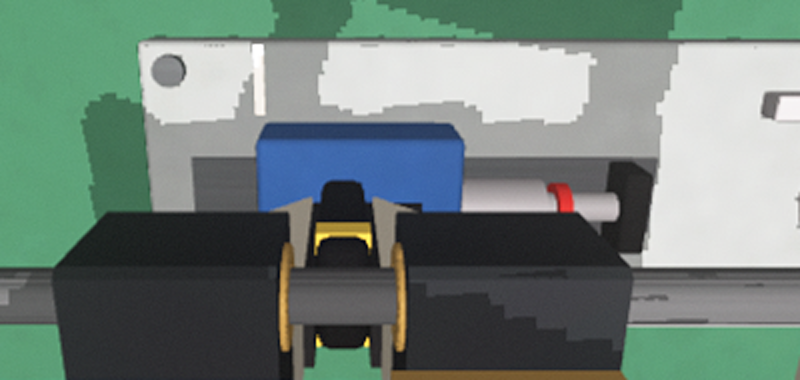

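Call:
{"op": "play_rows", "data": {"moves": [255, 0, -3, 0, 0, 255, 0, -6, 0, 0, 255, 0, -9, 0, 0, 255, 0, -9, 0, 0, 255, 0, -9, 0, 0]}}

```text
time: 4.77
tool_pos: [548.1, -108.7, 64.7]
tcp_rot: [3.14, -0.0, 3.058]
contact_force: [0.2, 6.2, 1.4]
grip_width: 12.1
```

```bash
python3 -c "
from h import *
todelta([550,-73,63])
o,w=cap('wrist','wr6.png',(150,130,550,320),2);wfix(o,w)
f=lambda u,v:(150+u/2,130+v/2)
print(FW[:2]@(ray(w,*f(259,80),12))[:2])
cap('top','t6.png',(250,180,410,255),5)"
```

```text
t 4.7667 pos [ 548.1 -108.7   64.7] rot [ 3.1396e+00 -3.0000e-04  3.0582e+00] F [0.18 6.24 1.36] w 12.11769275654069
tool delta 1.1 35.7 1.7
-87.3510130561255
```

View pics/wr6.png

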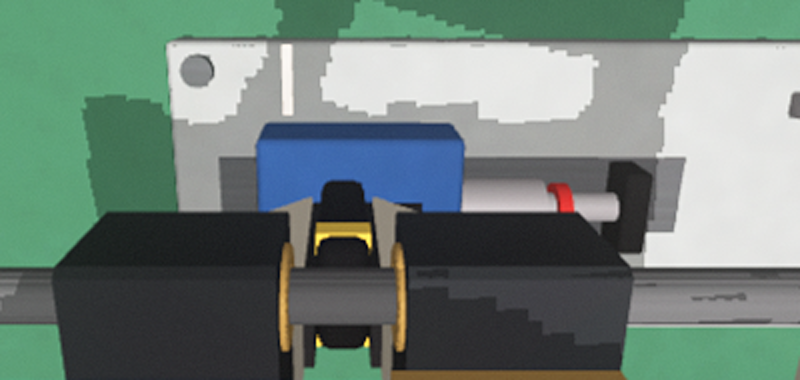

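View pics/t6.png

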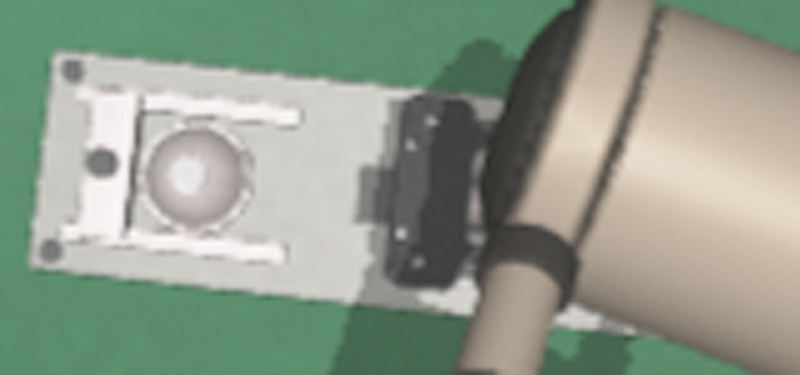

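Call:
{"op": "play_rows", "data": {"moves": [255, 0, 3, 0, 0, 255, 0, 6, 0, 0, 255, 0, 9, 0, 0, 255, 0, 13, 0, 0, 255, 0, 17, 0, 0, 255, 0, 21, 0, 0, 255, 0, 25, 0, 0, 255, 0, 29, 0, 0]}}

```text
time: 5.53
tool_pos: [550.4, -82.1, 64.7]
tcp_rot: [-3.139, -0.0, 3.059]
contact_force: [-1.7, -8.4, -0.3]
grip_width: 11.8
```

Call:
{"op": "play_rows", "data": {"moves": [255, 0, 4, 0, 0, 255, 0, 8, 0, 0, 255, 0, 12, 0, 0, 255, 0, 16, 0, 0, 255, 0, 20, 0, 0, 255, 0, 24, 0, 0, 255, 0, 28, 0, 0, 255, 0, 30, 0, 0]}}

```text
time: 6.2
tool_pos: [553.0, -52.0, 64.7]
tcp_rot: [-3.139, 0.0, 3.059]
contact_force: [-1.9, -9.1, 0.2]
grip_width: 11.8
```

```bash
python3 -c "
from h import *
todelta([550,-73,63])
o,w=cap('wrist','wr7.png',(240,130,640,320),2);wfix(o,w)
cap('side','s7.png',(270,150,400,275),6)"
```

```text
t 6.2 pos [553.  -52.   64.7] rot [-3.1392e+00  1.0000e-04  3.0592e+00] F [-1.86 -9.06  0.19] w 11.780537055637755
tool delta 1.2 -21.2 1.7
```

View pics/wr7.png

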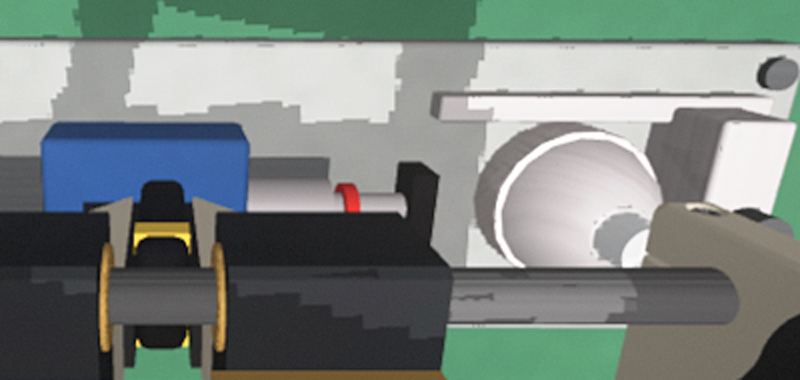

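View pics/s7.png

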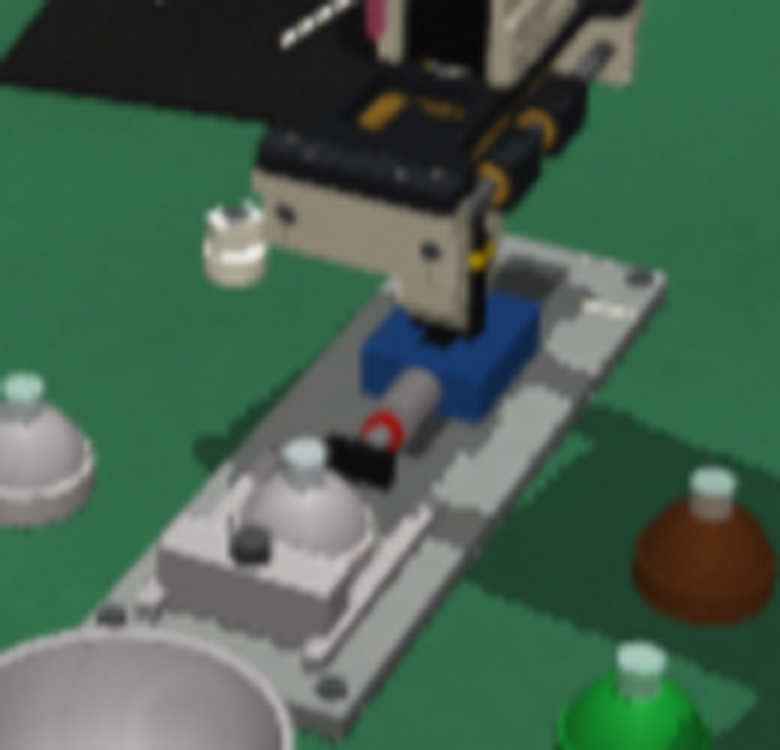

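Call:
{"op": "play_rows", "data": {"moves": [255, 0, 2, 0, 0, 255, 0, 4, 0, 0, 255, 0, 6, 0, 0, 255, 0, 8, 0, 0, 255, 0, 10, 0, 0, 255, 0, 12, 0, 0, 255, 0, 13, 0, 0, 255, 0, 14, 0, 0]}}

```text
time: 6.97
tool_pos: [554.2, -38.4, 64.7]
tcp_rot: [-3.139, 0.0, 3.059]
contact_force: [-1.8, -9.4, 0.6]
grip_width: 12.0
```

```bash
python3 -c "
from h import *
todelta([550,-73,63])
o,w=cap('wrist','wr8.png',(340,180,560,270),3.6)"
```

```text
t 6.9667 pos [554.2 -38.4  64.7] rot [-3.139e+00  2.000e-04  3.059e+00] F [-1.84 -9.43  0.64] w 11.978304928419838
tool delta 1.3 -34.8 1.7
```

View pics/wr8.png

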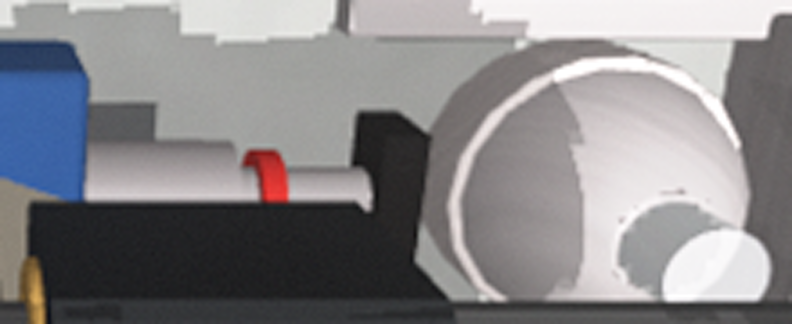

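Call:
{"op": "play_rows", "data": {"moves": [255, 0, 1, 0, 0, 255, 0, 2, 0, 0, 255, 0, 3, 0, 0, 255, 0, 3, 0, 0]}}

```text
time: 7.35
tool_pos: [554.4, -35.3, 64.7]
tcp_rot: [-3.139, 0.0, 3.059]
contact_force: [-0.6, -8.0, -1.6]
grip_width: 11.5
```

Call:
{"op": "play_rows", "data": {"moves": [255, 0, 0.5, 0, 0, 255, 0, 1, 0, 0, 255, 0, 1, 0, 0]}}

```text
time: 7.6
tool_pos: [554.5, -34.4, 64.7]
tcp_rot: [-3.139, 0.0, 3.059]
contact_force: [-1.0, -8.3, 0.4]
grip_width: 12.0
```

Call:
{"op": "play_rows", "data": {"moves": [255, 0, 0.5, 0, 0, 255, 0, 1, 0, 0, 255, 0, 1, 0, 0]}}

```text
time: 7.85
tool_pos: [554.6, -33.4, 64.7]
tcp_rot: [-3.139, 0.0, 3.059]
contact_force: [-1.7, -7.4, -0.6]
grip_width: 12.0
```

```bash
python3 -c "
from h import *
todelta([550,-73,63])
o,w=cap('wrist','wr9.png',(340,180,560,270),3.6)"
```

```text
t 7.85 pos [554.6 -33.4  64.7] rot [-3.1391e+00  2.0000e-04  3.0590e+00] F [-1.67 -7.37 -0.65] w 11.980746158897544
tool delta 1.3 -39.8 1.7
```

View pics/wr9.png

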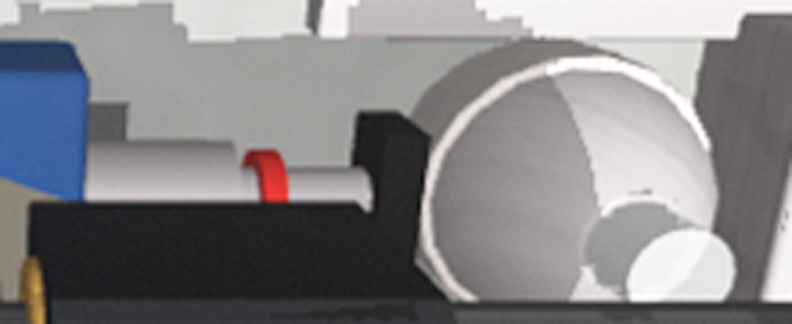

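Call:
{"op": "play_rows", "data": {"moves": [255, 0, 0.5, 0, 0, 255, 0, 1, 0, 0, 255, 0, 1.5, 0, 0, 255, 0, 2, 0, 0]}}

```text
time: 8.23
tool_pos: [554.8, -31.6, 64.7]
tcp_rot: [-3.139, 0.0, 3.059]
contact_force: [-1.1, -9.2, -1.2]
grip_width: 12.0
```

```bash
python3 -c "
from h import *
todelta([550,-73,63])
o,w=cap('wrist','wr10.png',(340,180,560,270),3.6)"
```

```text
t 8.2333 pos [554.8 -31.6  64.7] rot [-3.1390e+00  3.0000e-04  3.0589e+00] F [-1.13 -9.23 -1.17] w 12.009924836836932
tool delta 1.4 -41.7 1.7
```

View pics/wr10.png

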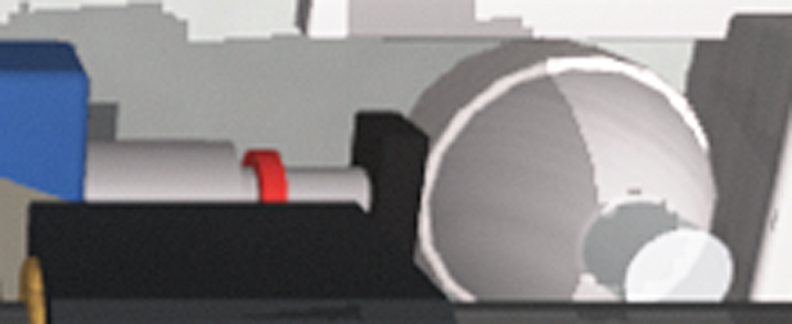

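Call:
{"op": "play_rows", "data": {"moves": [255, 0, 0.5, 0, 0, 255, 0, 1, 0, 0, 255, 0, 1, 0, 0]}}

```text
time: 8.53
tool_pos: [554.9, -30.4, 64.7]
tcp_rot: [-3.139, 0.0, 3.059]
contact_force: [-1.7, -8.2, 0.1]
grip_width: 11.9
```

Call:
{"op": "play_rows", "data": {"moves": [255, 0, 0.5, 0, 0, 255, 0, 1, 0, 0, 255, 0, 1, 0, 0]}}

```text
time: 8.78
tool_pos: [554.9, -29.6, 64.7]
tcp_rot: [-3.139, 0.0, 3.059]
contact_force: [-1.9, -9.6, -0.4]
grip_width: 12.1
```

```bash
python3 -c "
from h import *
todelta([550,-73,63])
o,w=cap('wrist','wr11.png',(340,180,560,270),3.6)"
```

```text
t 8.7833 pos [554.9 -29.6  64.7] rot [-3.1388e+00  2.0000e-04  3.0591e+00] F [-1.94 -9.56 -0.44] w 12.07559028293649
tool delta 1.3 -43.7 1.7
```

View pics/wr11.png

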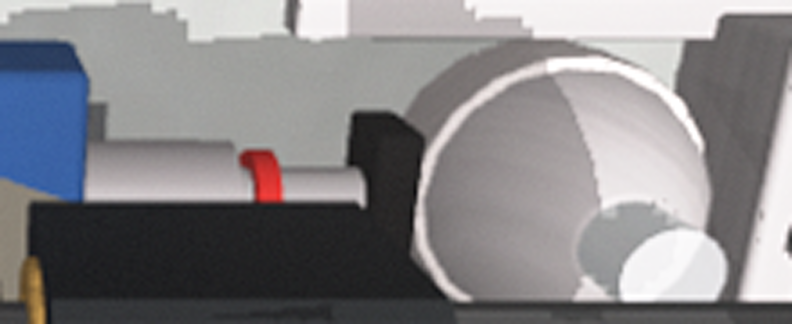

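Call:
{"op": "play_rows", "data": {"moves": [255, 0, 0.5, 0, 0, 255, 0, 1, 0, 0, 255, 0, 1, 0, 0]}}

```text
time: 9.08
tool_pos: [555.0, -28.8, 64.7]
tcp_rot: [-3.139, 0.0, 3.059]
contact_force: [-1.7, -10.1, 0.3]
grip_width: 11.8
```

Call:
{"op": "play_rows", "data": {"moves": [255, 0, 0.5, 0, 0, 255, 0, 1, 0, 0, 255, 0, 1, 0, 0]}}

```text
time: 9.33
tool_pos: [555.1, -28.1, 64.7]
tcp_rot: [-3.138, 0.0, 3.059]
contact_force: [-2.3, -11.4, -0.0]
grip_width: 11.9
```

```bash
python3 -c "
from h import *
todelta([550,-73,63])
o,w=cap('wrist','wr12.png',(340,180,560,270),3.6)
def edge(f):
    im=cv2.imread('pics/'+f).astype(float)
    a=im[180:198,300:400].mean(axis=(0,2)); r=(im[165:195,225:310,2]-im[165:195,225:310,1]); 
    r=np.clip(r-60,0,None); return 225+(r.sum(0)*np.arange(r.shape[1])).sum()/r.sum(), 300+np.argmin(np.diff(cv2.blur(a[None],(3,1))[0]))
for f in ['wr8.png','wr9.png','wr10.png','wr11.png','wr12.png']: print(f,edge(f))
"
```

```text
t 9.3333 pos [555.1 -28.1  64.7] rot [-3.1382e+00  2.0000e-04  3.0591e+00] F [ -2.27 -11.43  -0.02] w 11.921755995014221
tool delta 1.3 -45.2 1.7
wr8.png (np.float64(273.90892546718817), np.int64(371))
wr9.png (np.float64(273.91049808219924), np.int64(371))
wr10.png (np.float64(272.76898111055283), np.int64(369))
wr11.png (np.float64(268.11717993150404), np.int64(365))
wr12.png (np.float64(259.6517369336309), np.int64(357))
```

View pics/wr12.png

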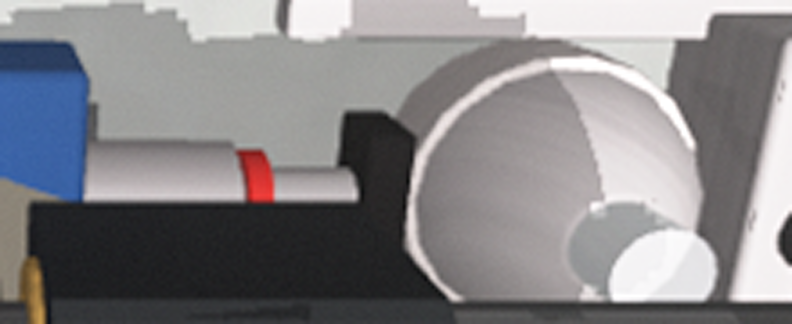

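Call:
{"op": "play_rows", "data": {"moves": [255, 0, 0.5, 0, 0, 255, 0, 1, 0, 0, 255, 0, 1.2, 0, 0, 255, 0, 1.2, 0, 0, 255, 0, 1.2, 0, 0]}}

```text
time: 9.8
tool_pos: [555.1, -27.2, 64.7]
tcp_rot: [-3.138, 0.0, 3.059]
contact_force: [-1.4, -12.6, -0.4]
grip_width: 11.8
```

```bash
cat >>h.py <<'E'
def edge(f):
    im=cv2.imread('pics/'+f).astype(float)
    a=im[180:198,300:400].mean(axis=(0,2)); r=(im[165:195,225:310,2]-im[165:195,225:310,1]); 
    r=np.clip(r-60,0,None); return 225+(r.sum(0)*np.arange(r.shape[1])).sum()/r.sum(), 300+np.argmin(np.diff(cv2.blur(a[None],(3,1))[0]))
E
python3 -c "
from h import *
todelta([550,-73,63])
o,w=cap('wrist','wr13.png',(340,180,560,270),3.6)
print(edge('wr13.png'))
"
```

```text
t 9.8 pos [555.1 -27.2  64.7] rot [-3.1378e+00  1.0000e-04  3.0591e+00] F [ -1.39 -12.61  -0.45] w 11.803449264919056
tool delta 1.4 -46.1 1.7
(np.float64(255.26352533022424), np.int64(351))
```

View pics/wr13.png

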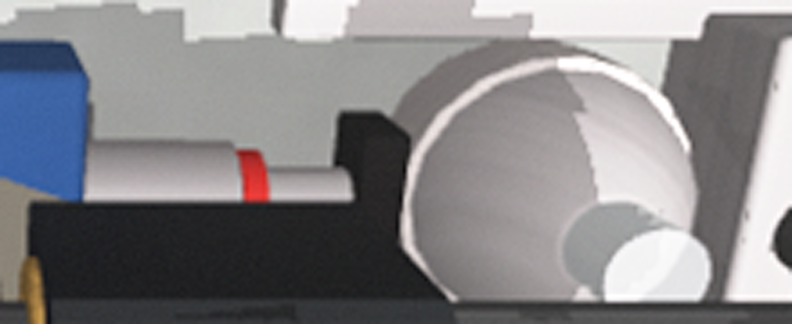

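Call:
{"op": "play_rows", "data": {"moves": [255, 0, 0.5, 0, 0, 255, 0, 1, 0, 0, 255, 0, 1.1, 0, 0, 255, 0, 1.1, 0, 0, 255, 0, 1.1, 0, 0]}}

```text
time: 10.27
tool_pos: [555.2, -26.3, 64.7]
tcp_rot: [-3.137, 0.0, 3.059]
contact_force: [-1.2, -14.5, -0.7]
grip_width: 11.6
```

```bash

python3 -c "
from h import *
todelta([550,-73,63])
o,w=cap('wrist','wr14.png',(340,180,560,270),3.6)
print(edge('wr14.png'))
"
```

```text
t 10.2667 pos [555.2 -26.3  64.7] rot [-3.1374e+00  1.0000e-04  3.0591e+00] F [ -1.19 -14.51  -0.69] w 11.645880701534967
tool delta 1.4 -46.9 1.7
(np.float64(252.32317516090342), np.int64(347))
```

View pics/wr14.png

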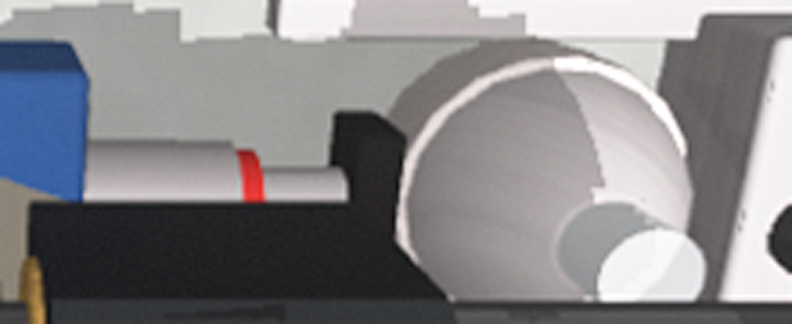

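Call:
{"op": "play_rows", "data": {"moves": [190, 0, 0, 0, 0, 170, 0, 0, 0, 0, 170, 0, 0, 0, 0, 170, 0, 0, 0, 0, 170, 0, 0, 0, 0]}}

```text
time: 10.73
tool_pos: [555.3, -23.1, 64.7]
tcp_rot: [3.141, 0.0, 3.059]
contact_force: [0.4, 0.0, 0.6]
grip_width: 30.2
```

```bash

python3 -c "
from h import *
todelta([550,-73,63])
o,w=cap('wrist','wr15.png',(240,150,560,290),2.5)
"
```

```text
t 10.7333 pos [555.3 -23.1  64.7] rot [3.1414e+00 1.0000e-04 3.0592e+00] F [0.41 0.   0.65] w 30.161172134291238
tool delta 1.2 -50.1 1.7
```

View pics/wr15.png

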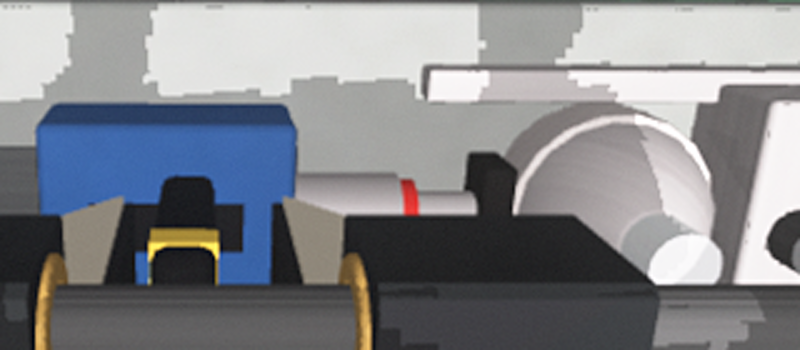

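Call:
{"op": "play_rows", "data": {"moves": [170, 0, 0, -8, 0, 170, 0, 0, -20, 0, 170, 0, 0, -40, 0, 150, 0, 0, -60, 0, 150, 0, 0, -80, 0, 150, 0, 0, -100, 0, 150, 0, 0, -100, 0]}}

```text
time: 11.37
tool_pos: [557.4, -23.7, 169.4]
tcp_rot: [-3.141, 0.008, 3.059]
contact_force: [1.1, -0.4, 0.2]
grip_width: 37.6
```

```bash

python3 -c "
from h import *
todelta([550,-73,63])
o,w=cap('wrist','wr16.png',(200,160,460,270),3)
cap('side','s16.png',(270,150,400,275),6)
"
```

```text
t 11.3667 pos [557.4 -23.7 169.4] rot [-3.141   0.0078  3.0591] F [ 1.08 -0.44  0.16] w 37.59197445650457
tool delta 3.3 -49.7 106.4
```

View pics/wr16.png

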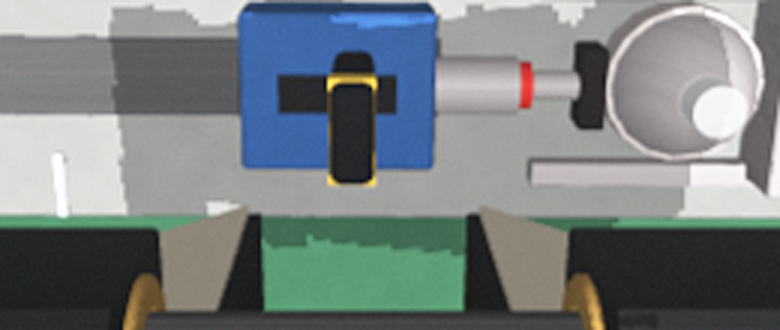

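View pics/s16.png

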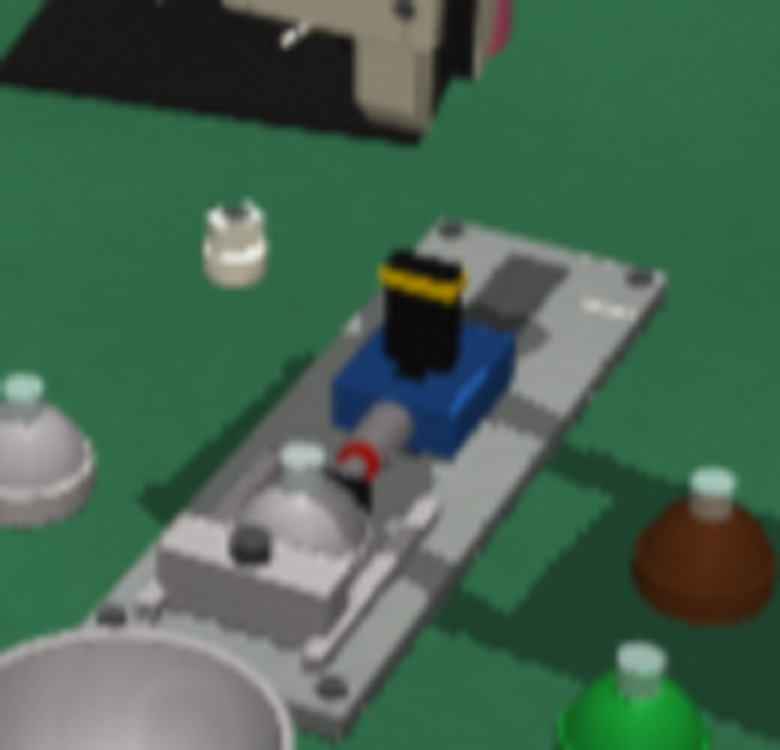

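Call:
{"op": "play_rows", "data": {"moves": [150, 0, 15, 0, 0, 150, 0, 30, 0, 0, 150, 0, 46, 0, 0, 150, 0, 46, 0, 0, 150, 0, 46, 0, 0]}}

```text
time: 11.88
tool_pos: [558.5, 22.8, 163.7]
tcp_rot: [-3.142, -0.002, 3.06]
contact_force: [0.6, 0.1, 0.5]
grip_width: 37.6
```

```bash

python3 -c "
from h import *
todelta([550,-73,63])
o,w=cap('wrist','wr17.png',(250,160,410,230),5)
"
```

```text
t 11.8833 pos [558.5  22.8 163.7] rot [-3.1415e+00 -2.0000e-03  3.0604e+00] F [0.63 0.11 0.54] w 37.63275116434161
tool delta 0.7 -96.2 100.7
```

View pics/wr17.png

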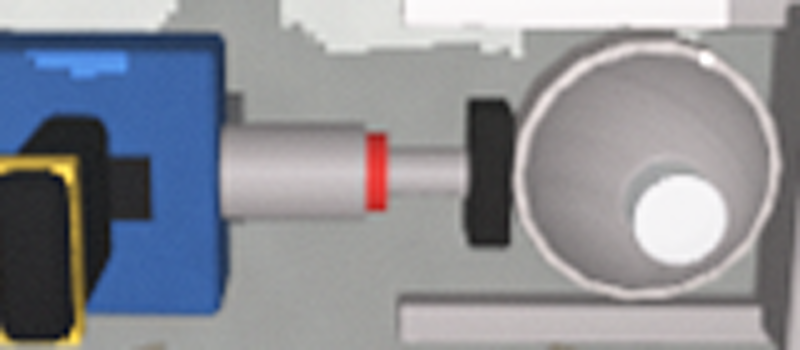

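```bash
python3 -c "
from h import *
bot.close_job(); todelta([550,-73,63])"
```

```text
the job is handed in; nothing more can be done
the job is handed in; nothing more can be done
```

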